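# Mix a settled glaze jar and open it in the jar rack

### The arm

A 6-joint arm with a two-finger parallel gripper is mounted at the origin on the work surface. World frame = base frame: x ahead of the robot, y to its left, z up, the work surface at z = 0. Lengths are in m, angles in rad, forces in N, time in s.
With the tool pointing down it reaches from about 0.425 to 0.925 m from the base axis. Payload 12.5 kg.
Tool frame: the origin (TCP) lies between the finger pads; the fingertips stand 8 mm ahead of it and the grasp point (between the pads) lies 11 mm behind it; z points along the fingers, y is the line along which they close (so a half turn about z gives the same grasp; the last joint's range is limited). The gripper opens to 85 mm and grips with 20 to 120 N. Pads are 22 mm wide; open, the fingers measure 114 mm over their backs; the gripper's body (76 mm by 85 mm) begins 54 mm behind the grasp point. The pads swing forward as they close: fully open they stand 13 mm farther back than shut.
Start: joints at [1.112, 0.491, 1.559, -0, 1.092, -0.106], TCP at [0.216, 0.587, 0.239] pointing down, gripper open.
Joint ranges: [-3.1, 3.1], [-0.84, 2.19], [0.05, 2.79], [-1.13, 4.28], [0.06, 2.93], [-2.69, 2.69]. Speed limits (rad/s): [2.22, 2.22, 2.79, 3.14, 3.14, 3.14].

### API

Orientations are given as [roll, pitch, yaw] about the fixed x, y, z axes, in that order (R = Rz(yaw) Ry(pitch) Rx(roll)).
In Python, from cell import r, imaging, job gives the robot as it stands.
- The arm moves only by the tool apply_moves, never from a script. Its argument "motion" is a list of rows, each an object with "fingers": the opening in per cent of the stroke, from 0 (shut) to 100 (fully open); "dp": the shift along the tool's x, y, z in cm, a list of three; "angular": the turn, a rotation vector about the tool's x, y, z in degrees, a list of three. A call has exactly 8 rows; each row is the pose to reach, as a shift and turn from the pose commanded when the call began, along the tool's axes at that moment; what a row does not reach only later rows make up. A row lasts 1/10 s, in which the tool goes at most 50 mm and 8.59 degrees, less where a joint would pass 70% of its speed; a pose out of reach is approached as far as the arm can. A call with a gripper value outside its range is refused whole. The fingers move at their own pace and stop on an object; "squeeze" is the grip in N (left out, the last holds). Time passes only in rows, so rows that repeat a pose let the fingers close, or fill a call up. It gives the time, the measured TCP pose, the force, the opening and the grip force at its end, in the units of the state.
- r.sense(): the state, without advancing time (a new reading comes with each control period).
- imaging.get_image(name): name is "side" or "top"; returns the picture (480x640x3 uint8, red, green, blue); there is no depth.
- imaging.camera_params(name): a dict with "K" (3x3 intrinsics, pixels), "R" (3x3) and "t" (3): a world point X has camera coordinates R X + t. Camera axes: x right, y down, z forward; pixel columns grow to the right and rows downward; lengths in m; the calibration is good to about 2 mm. A picture is of the moment at which its call begins. camera_params takes no time and is no camera call.
- job.job_done(): hands the job in; it is judged then, once.
The state is a dict: "t": time; "joint_positions": joint angles; "qd": joint speeds; "effort": joint torques, N m; "position": TCP position; "tool_rot": TCP orientation; "wrist_force": force on the tool from outside, world axes, zero at the start; "torque": the same for the moment, N m; "opening": finger opening in m; "grip_force": force on a finger pad.
Only numpy, scipy, OpenCV 4.12 (cv2) and the standard library are available. Lean on these libraries where they do the work, as an engineer would, in place of code of your own. Each camera call takes 0.05 s, during which the arm holds its last target. There are 200 camera calls.

### The job

The glaze in the tall square jar on the bench has settled: pick the closed jar up, tip it cap-down well past level (fully upside down is not needed), then stand it upright in the free pocket of the wooden rack, which keeps it from turning, and let go. Unscrew the tight metal cap anticlockwise only until its threads let go, about a quarter turn, lift it straight up and finish still holding it, level, one to three centimetres above the mouth so that it drips into the jar. Do not drop the jar, and leave the other things where they are.

Things in the scene. Friction and masses are not known exactly. Their poses are not given: they have to be found in the camera images.
- jar: Loose brown glass jar, 0.34 to 0.53 kg, capped, 103 mm tall. Flat-sided square body 58 x 58 mm, 73 mm tall (its four sides seat alike; labels on two); sloping round shoulder from 55 mm across there to 42 mm across at height 80 mm; neck 40 mm across, mouth at 101 mm. Origin: centre of the underside; z along its axis, x and y square to the sides. Centre of mass about 42 mm up.
- cap: Loose round steel lug cap on the jar, 53 mm across, 19 mm tall, 35 g. Origin: centre of its lower open edge, z up; screwed on, that is 84 mm above the jar's underside. It starts tight, its x axis 0 to 0.1 rad anticlockwise (from above) of the jar's x. It needs a firm twist, about 0.2 to 0.6 N m, to break loose and turns easily after 0.4 rad; it does not rise by itself as it turns.
- mouth (a point): Centre of the jar's mouth, 101 mm above its underside, axes as the jar's. Three threads under it hold the cap's lugs: the cap lifts off freely, straight up, once its x axis is 1.16 to 1.62 rad anticlockwise of the jar's x; before that it cannot be lifted, and at 1.62 rad (or turned clockwise) it meets a hard stop. The cap's edge clears the mouth after 17 mm of lift.
- rack: Wooden block screwed to the bench, 100 mm (x) x 230 mm (y) x 35 mm tall, with two square pockets 120 mm apart along y, 62 x 62 mm, 27 mm deep, sides along the rack's x and y, mouths chamfered 3 mm. Origin: centre of the underside. The pocket at y = +60 mm is free; the one at y = -60 mm holds a squat jar.
- pocket (a point): Centre of the floor of the free pocket, 8 mm above the bench; its axes are the rack's. The tall jar has 2 mm of play on every side there.
- squat_jar: Bystander: squat square jar, 58 x 58 mm, 52 mm tall with its lid, loose in the other pocket of the rack. Origin: centre of the underside.
- bowl: Bystander: small bisque bowl, 92 mm across, 46 mm tall, on the bench; it and the tall jar stand in either order. Origin: centre of the underside.
- brush_tin: Bystander: tin 75 mm across and 110 mm tall with brushes up to 230 mm high, at the left. Origin: centre of the underside.
- rib: Bystander: flat wooden modelling stick, 190 x 22 x 9 mm, lying at the back. Origin: centre of the underside, x along it.
There are look-alikes about, which are no part of the job. What is meant by the cap is not red or turquoise, and is the smaller of those in its own colour.

How it is judged:
On the way, in this order (a step that is already met when the one before it is completed fails the run):
1. the closed jar is held off the bench with its cap pointing down, tipped more than 115 degrees from upright (angle between jar's own z axis and vertical above 2 rad and height (world z) of jar above 0.08 m and contact force between the fingers and jar above 0.5 N and z of cap in the frame of jar between 0.081 and 0.0875 m), for 0.3 s.
2. the closed jar stands upright on the floor of the free pocket, let go (horizontal distance between jar and pocket below 0.006 m and z of jar in the frame of rack between 0.006 and 0.0115 m and angle between jar's own z axis and vertical below 0.06 rad and linear speed of jar below 0.02 m/s and contact force between each of the arm, the fingers and jar below 0.2 N and z of cap in the frame of jar between 0.081 and 0.0875 m), for 0.3 s.
At the end, for the whole second after the job is handed in: The fingers hold the cap still, level (0.15 rad), centred over the mouth (15 mm), its lower edge 3 to 45 mm above the mouth and clear of the jar, turned 57 to 123 degrees from the jar. The jar stands let go, upright and still on the free pocket's floor (6 mm, 0.06 rad) (contact force between the fingers and cap above 1 N and contact force between cap and jar below 0.05 N and z of cap in the frame of jar between 0.104 and 0.146 m and horizontal distance between cap and mouth below 0.015 m and angle between cap's own z axis and vertical below 0.15 rad and angle between the x axis of cap and the x axis of jar, either way round above 1 rad and linear speed of cap below 0.03 m/s and horizontal distance between jar and pocket below 0.006 m and z of jar in the frame of rack between 0.006 and 0.0115 m and angle between jar's own z axis and vertical below 0.06 rad and linear speed of jar below 0.02 m/s and contact force between each of the arm, the fingers and jar below 0.2 N); the arm keeps its last pose, push and grip.
It fails at once if the jar falls or is flung: faster than 0.5 m/s with no finger on it (linear speed of jar above 0.5 m/s and contact force between the fingers and jar below 0.1 N).
It fails at once if a bystander (squat jar, bowl, brush tin, wooden stick) is moved by more than 15 mm (distance of any of squat_jar, bowl, brush_tin, rib from where it was at the start of the episode above 0.015 m).
It also fails if it takes over 64 s, if anything falls off the work surface, if the arm or the gripper's body presses on something with over 40 N, if the wrist force passes 120 N, or if a joint passes its speed limit or range.

## Working session

There is one attempt and no reset: what is moved stays moved. The work goes in short steps, Python scripts to look and compute and a tool call to move; the robot and the scene stay as the last step left them, time stands still between calls to the robot, and variables do not carry over. Pictures are saved under pics/ and viewed, at most 10 in all, crops included, and the job is handed in when it is done.

Besides the shell and the picture viewer there is one more tool, called after ">>>" as name(argument=value, ...), one argument or row to a line, values as JSON. apply_moves: Moves the arm, as the interface text tells. Its arguments: {"type":"object","properties":{"motion":{"type":"array","items":{"type":"object","properties":{"fingers":{"type":"number"},"dp":{"type":"array","items":{"type":"number"}},"angular":{"type":"array","items":{"type":"number"}}}}},"squeeze":{"type":"number"}},"required":["motion"]}

```bash
ls; mkdir -p pics
python3 - <<'E'
from cell import r, imaging, job
import cv2
for n in ("side","top"):
    im=imaging.get_image(n); cv2.imwrite(f"pics/{n}0.png",im[:,:,::-1])
    p=imaging.camera_params(n); print(n,p["K"].tolist(),p["R"].round(4).tolist(),p["t"].round(4).tolist())
print(r.sense())
E
```

```text
pics
side [[584.3381625368482, 0.0, 318.183965768026], [0.0, 584.3381625368482, 243.9393990808462], [0.0, 0.0, 1.0]] [[-0.9998, -0.0201, 0.0047], [-0.0137, 0.4771, -0.8788], [0.0154, -0.8786, -0.4773]] [0.5765, 0.058, 1.2067]
top [[499.82290370524015, 0.0, 312.54215370870094], [0.0, 499.82290370524015, 239.6485685905267], [0.0, 0.0, 1.0]] [[-0.0015, -1.0, -0.0052], [-0.9925, 0.0021, -0.1223], [0.1223, 0.005, -0.9925]] [0.084, 0.5908, 1.0395]
{'t': 0.1, 'joint_positions': array([ 1.11240463e+00,  4.91497037e-01,  1.55936825e+00,  2.91581355e-05,
        1.09171307e+00, -1.05607603e-01]), 'qd': array([-5.67578558e-04, -7.53335304e-05, -1.47093500e-03,  2.99976157e-04,
        1.18172683e-04,  1.20173508e-03]), 'effort': array([ 3.74981639e-03, -6.19447660e+01, -2.62027216e+01, -1.06815966e-05,
        2.90078744e-03,  5.39328624e-06]), 'position': array([0.21584033, 0.58635202, 0.23879455]), 'tool_rot': array([-3.14061517e+00, -1.29622289e-04,  2.78879504e+00]), 'wrist_force': array([ 0.1998407 , -1.05982348, -0.13717506]), 'torque': array([-0.0375521 ,  0.00349223, -0.0017825 ]), 'grip_force': 0.0, 'opening': 0.08548469014954027}
```

View pics/side0.png

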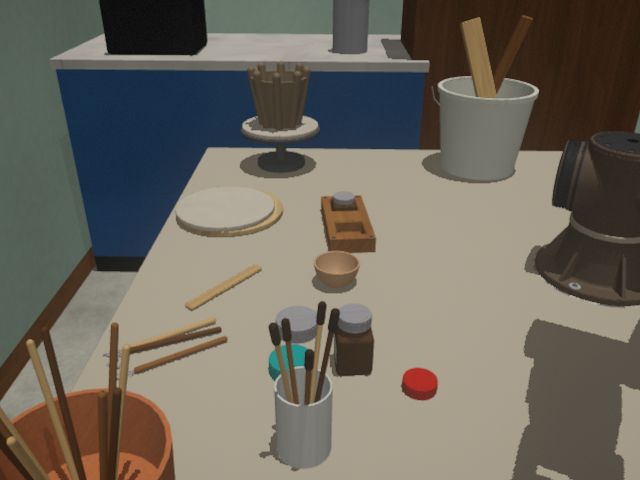

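View pics/top0.png

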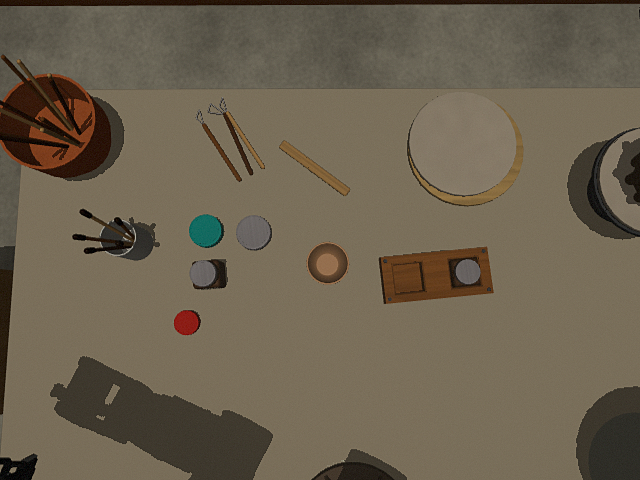

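The top picture shows these things that could be taken for the cap:
- the red disc at (187,322)
- the turquoise disc at (207,231)
- the larger grey disc lying at (254,232)
- the squat jar's grey lid at (468,271)
- the grey cap on the tall jar at (204,273)

I choose (204,273): it is the smaller grey one and sits on the tall brown jar. The rack is at (437,275), and its free pocket is the left one at (407,278). The side picture has the jar at (353,340).

```bash
cat > h.py <<'E'
import numpy as np, cv2
from cell import r, imaging, job
def ray(n,uv,z):
    p=imaging.camera_params(n);K,R,t=map(np.array,(p["K"],p["R"],p["t"]))
    uv=np.atleast_2d(np.array(uv,float)); d=(np.linalg.inv(K)@np.c_[uv,np.ones(len(uv))].T).T@R; c=-R.T@t
    return c+d*((z-c[2])/d[:,2])[:,None]
def proj(n,X):
    p=imaging.camera_params(n);K,R,t=map(np.array,(p["K"],p["R"],p["t"]))
    q=(K@(R@np.atleast_2d(X).T+t[:,None])).T; return q[:,:2]/q[:,2:]
E
python3 - <<'E'
from h import *
im=cv2.imread("pics/top0.png"); sd=cv2.imread("pics/side0.png")
a=cv2.resize(im[240:310,170:240],(400,400),interpolation=cv2.INTER_CUBIC)
b=cv2.resize(sd[290:390,310:410],(400,400),interpolation=cv2.INTER_CUBIC)
cv2.imwrite("pics/crop.png",np.hstack([a,b]))
def big(mask,box):
    m=np.zeros_like(mask);x0,y0,x1,y1=box;m[y0:y1,x0:x1]=mask[y0:y1,x0:x1]
    c=max(cv2.findContours(m,cv2.RETR_EXTERNAL,cv2.CHAIN_APPROX_NONE)[0],key=cv2.contourArea);return c
hsv=cv2.cvtColor(im,cv2.COLOR_BGR2HSV)
print("hsv cap",hsv[273,204],"body",hsv[273,222],"bench",hsv[300,250],"rack",hsv[256,435],"shadow",hsv[260,208])
grey=((hsv[...,1]<60)&(hsv[...,2]>90)).astype(np.uint8)
c=big(grey,(185,255,232,295));(u,v),rad=cv2.minEnclosingCircle(c);M=cv2.moments(c)
u2,v2=M['m10']/M['m00'],M['m01']/M['m00']
P=ray("top",[[u,v],[u2,v2],[u+rad,v]],.103);print("cap px",u,v,rad,u2,v2,P, np.linalg.norm(P[2]-P[0])*2000,"area dia",2*np.sqrt(cv2.contourArea(c)/np.pi))
wood=((hsv[...,0]<16)&(hsv[...,1]>110)).astype(np.uint8)
wood=cv2.morphologyEx(wood,cv2.MORPH_CLOSE,np.ones((9,9)))
c=big(wood,(370,235,505,315));b=cv2.boxPoints(cv2.minAreaRect(c));P=ray("top",b,.035);print("rack",b,P[:,:2],P.mean(0),[np.linalg.norm(P[i]-P[i-1]) for i in range(4)])
E
```

```text
hsv cap [24 13 99] body [ 14 161  27] bench [ 18  69 126] rack [ 13 182 101] shadow [ 21 103  42]
cap px 201.57049560546875 272.909912109375 13.199483871459961 201.7894017094017 272.86905982905984 [[0.51602277 0.3051441  0.103     ]
 [0.51610383 0.3047069  0.103     ]
 [0.51597595 0.27865929 0.103     ]] 52.96969933659329 area dia 24.913937425834398
rack [[378.27725 256.77228]
 [488.47525 245.75249]
 [493.1683  292.68317]
 [382.9703  303.70294]] [[ 0.5537959  -0.0580087 ]
 [ 0.57709123 -0.29501996]
 [ 0.47680338 -0.3005136 ]
 [ 0.45392847 -0.06620217]] [ 0.51540475 -0.17993611  0.035     ] [np.float64(0.10020297592101501), np.float64(0.23815333764731203), np.float64(0.10043820996216682), np.float64(0.235425384881658)]
```

View pics/crop.png

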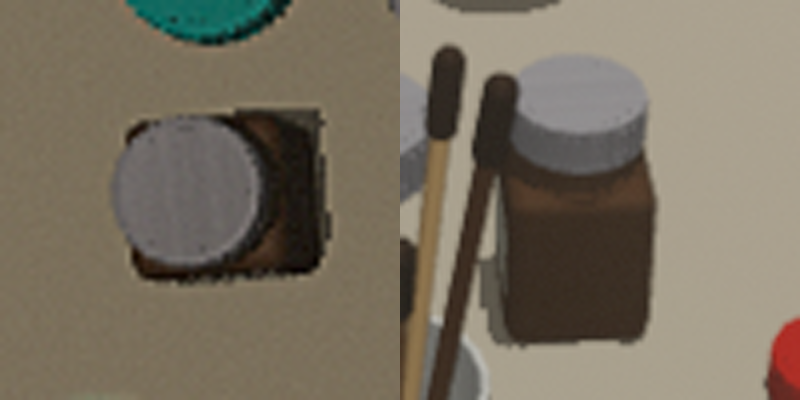

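The crop confirms it: a plain grey cap sits on the brown square jar, at crop (195,190) in the top half and (580,110) in the side half. It measured 53 mm across at z = 103 mm, which matches the description. Next I measure the jar's yaw, the pocket and the bystanders.

Run:
```python
from h import *
im=cv2.imread("pics/top0.png"); sd=cv2.imread("pics/side0.png")
hs=cv2.cvtColor(im,cv2.COLOR_BGR2HSV).astype(int); ss=cv2.cvtColor(sd,cv2.COLOR_BGR2HSV).astype(int)
# jar near-face bottom edge (z=0): last dark row per column
cols=np.arange(200,221);rows=[]
for u in cols:
    w=np.where(hs[270:300,u,2]<75)[0]; rows.append(270+w.max()+.5)
f=np.polyfit(cols,rows,1);print("bottom rows",rows)
P=ray("top",[[200,np.polyval(f,200)],[220,np.polyval(f,220)]],0.);d=P[0]-P[1];print("jar near edge",P[:,:2],"yaw",np.arctan2(-d[0],d[1]))
# side view: bottom edge of far(+y) face at z=0
cols=np.arange(340,370);rows=[]
for u in cols:
    w=np.where(ss[340:390,u,2]<80)[0]; rows.append(340+w.max()+.5)
print("side rows",rows);f=np.polyfit(cols,rows,1);P=ray("side",[[340,np.polyval(f,340)],[368,np.polyval(f,368)]],0.);d=P[1]-P[0];print("side edge",P[:,:2],np.arctan2(d[1],d[0]))
# cap in side view
g=((ss[...,1]<50)&(ss[...,2]>80)).astype(np.uint8);m=g[300:345,336:374]
ys,xs=np.where(m);print("side cap cols",336+xs.min(),336+xs.max()+1,"predict",proj("side",[[.516,.305,.103],[.516-.0265,.305,.094],[.516+.0265,.305,.094]]))
# pocket rim
for w,c in(("gray",cv2.cvtColor(im,cv2.COLOR_BGR2GRAY)),):
    a=cv2.resize(im[240:310,375:500],(0,0),fx=6,fy=6,interpolation=cv2.INTER_CUBIC);cv2.imwrite("pics/rack.png",a)
th=.098;C=np.array([.5157,-.1833]);Rm=np.array([[np.cos(th),-np.sin(th)],[np.sin(th),np.cos(th)]])
for y0 in(60,-60):
    c=np.array([[x,y0/1000+y] for x,y in((.034,.034),(.034,-.034),(-.034,-.034),(-.034,.034))])@Rm.T+C
    print("rim pred crop px",((proj("top",np.c_[c,[.035]*4])-[375,240]+.5)*6).round(0).tolist())
for n,uv,z in(("bowl",(328,262),.046),("tin",(118,238),.11),("lid",(254,232),.02),("sqlid",(468,271),.06)):print(n,ray("top",uv,z).round(3))
```

```text
bottom rows [np.float64(288.5), np.float64(289.5), np.float64(289.5), np.float64(289.5), np.float64(288.5), np.float64(288.5), np.float64(288.5), np.float64(288.5), np.float64(288.5), np.float64(288.5), np.float64(288.5), np.float64(287.5), np.float64(287.5), np.float64(288.5), np.float64(288.5), np.float64(288.5), np.float64(287.5), np.float64(287.5), np.float64(287.5), np.float64(287.5), np.float64(287.5)]
jar near edge [[0.48605339 0.33109281]
 [0.48979811 0.28709303]] yaw 0.08490317081795999
side rows [np.float64(375.5), np.float64(375.5), np.float64(375.5), np.float64(375.5), np.float64(375.5), np.float64(375.5), np.float64(375.5), np.float64(375.5), np.float64(375.5), np.float64(375.5), np.float64(375.5), np.float64(375.5), np.float64(375.5), np.float64(375.5), np.float64(374.5), np.float64(374.5), np.float64(374.5), np.float64(374.5), np.float64(374.5), np.float64(374.5), np.float64(374.5), np.float64(374.5), np.float64(374.5), np.float64(374.5), np.float64(374.5), np.float64(374.5), np.float64(374.5), np.float64(374.5), np.float64(374.5), np.float64(373.5)]
side edge [[0.53549357 0.33084228]
 [0.4909873  0.32600402]] -3.033308109775907
side cap cols 336 374 predict [[353.9899973  312.89931114]
 [370.98283458 317.96403434]
 [336.61721572 317.42668067]]
rim pred crop px [[103.0, 141.0], [292.0, 122.0], [317.0, 313.0], [126.0, 332.0]]
rim pred crop px [[437.0, 108.0], [626.0, 89.0], [653.0, 279.0], [462.0, 298.0]]
bowl [[0.542 0.05  0.046]]
tin [[0.586 0.473 0.11 ]]
lid [[0.61  0.211 0.02 ]]
sqlid [[ 0.521 -0.241  0.06 ]]
```

View pics/rack.png

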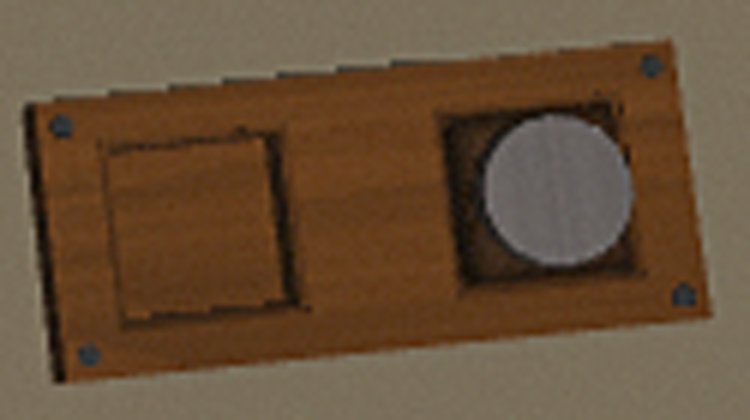

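>>> apply_moves(
  motion=[
    {"dp": [0,0,-4],"angular": [0,0,0],"fingers": 100},
    {"dp": [0,0,-8],"angular": [0,0,0],"fingers": 100},
    {"dp": [-5,0,-8],"angular": [0,0,0],"fingers": 100},
    {"dp": [-10,0,-8],"angular": [0,0,0],"fingers": 100},
    {"dp": [-15,0,-8],"angular": [0,0,0],"fingers": 100},
    {"dp": [-20,0,-8],"angular": [0,0,0],"fingers": 100},
    {"dp": [-25,0,-8],"angular": [0,0,0],"fingers": 100},
    {"dp": [-28,0,-8],"angular": [0,0,0],"fingers": 100},
  ],
)

```text
t: 0.9
position: [0.4817, 0.4879, 0.3186]
tool_rot: [-3.141, -0.0, 2.787]
wrist_force: [-0.5, 0.6, 0.8]
opening: 0.0854
grip_force: 0.0
```

The crop shows the free pocket's rim corners at about (103,145), (285,130), (307,308) and (122,325), and the rack's screws at (61,125), (651,65), (684,295) and (89,356). I cross-check the rack's centre and yaw from the screws.

Run:
```python
from h import *
f=lambda p:np.array(p,float)/6+[374.5,239.5]
S=ray("top",f([(61,125),(651,65),(684,295),(89,356)]),.035);print(S[:,:2].round(4),S.mean(0))
for a,b in((1,0),(2,3)): d=S[b]-S[a];print("yaw",np.arctan2(-d[0],d[1]),np.linalg.norm(d))
d=(S[0]+S[3]-S[1]-S[2])/2;d/=np.linalg.norm(d);print("pocket from screws",S.mean(0)+.06*d)
print("rim",ray("top",f([(103,145),(285,130),(307,308),(122,325)]),.035).mean(0))
# right long edge of rack top, far edges
s=r.sense();print(s["joint_positions"].round(4),s["position"].round(4))
from scipy.spatial.transform import Rotation as Ro
print(Ro.from_euler("xyz",s["tool_rot"]).as_matrix().round(3))
```

```text
[[ 0.5461 -0.0716]
 [ 0.5672 -0.2829]
 [ 0.4853 -0.291 ]
 [ 0.4642 -0.0799]] [ 0.51570302 -0.18132403  0.035     ]
yaw 0.09959190639239468 0.2123452345484634
yaw 0.09984697030740441 0.21215814008854142
pocket from screws [ 0.50972976 -0.1216221   0.035     ]
rim [ 0.50977279 -0.1217622   0.035     ]
[ 6.9570e-01  5.2380e-01  1.2856e+00 -3.0000e-04  1.3329e+00 -5.2020e-01] [0.4817 0.4879 0.3186]
[[-0.938  0.347 -0.   ]
 [ 0.347  0.938 -0.001]
 [ 0.    -0.001 -1.   ]]
```

```bash
cat >> h.py <<'E'
from scipy.spatial.transform import Rotation as Ro
def pose(): s=r.sense(); return Ro.from_euler("xyz",s["tool_rot"]),s["position"],s
def orient(zdir,ydir):
    z=np.array(zdir,float);z/=np.linalg.norm(z);y=np.array(ydir,float);y-=z*(y@z);y/=np.linalg.norm(y)
    return Ro.from_matrix(np.c_[np.cross(y,z),y,z])
def go(Rt,grasp,off=.011):
    """tool-frame dp (cm) and rotvec (deg) putting the grasp point at `grasp`"""
    R0,p0,s=pose();p=np.array(grasp)+off*Rt.as_matrix()[:,2]
    dp=R0.inv().apply(p-p0)*100;rv=(R0.inv()*Rt).as_rotvec(degrees=True)
    print("q",s["joint_positions"].round(2),"p",p0.round(4),"dp",dp.round(2),"rot",rv.round(2),"|rot|",np.linalg.norm(rv).round(1));return dp,rv
def side(yaw,p):
    c,s=np.cos(yaw),np.sin(yaw);p=np.deg2rad(p)
    return orient([-s*np.cos(p),c*np.cos(p),-np.sin(p)],[c,s,0])
E
python3 - <<'E'
from h import *
R=side(.09,40);J=np.array([.516,.303,.053]);z=R.as_matrix()[:,2]
go(R,[.525,.17,.30]);go(R,J-.14*z)
E
```

```text
q [ 0.7   0.52  1.29 -0.    1.33 -0.52] p [0.4817 0.4879 0.3186] dp [-14.74 -27.55   2.59] rot [-28.11  44.5   60.17] |rot| 79.9
q [ 0.7   0.52  1.29 -0.    1.33 -0.52] p [0.4817 0.4879 0.3186] dp [-13.89 -25.06  18.29] rot [-28.11  44.5   60.17] |rot| 79.9
```

>>> apply_moves(
  motion=[
    {"dp": [-1.5,-3,0],"angular": [-2.5,4,5.5],"fingers": 100},
    {"dp": [-4,-7,0],"angular": [-5,8,11],"fingers": 100},
    {"dp": [-6,-11,0.5],"angular": [-8,12,16.5],"fingers": 100},
    {"dp": [-8,-15,1],"angular": [-10.5,16.5,22],"fingers": 100},
    {"dp": [-10,-19,1.5],"angular": [-13,20.5,27.5],"fingers": 100},
    {"dp": [-12,-23,2],"angular": [-15.5,24.5,33],"fingers": 100},
    {"dp": [-14,-26,2.5],"angular": [-18,28.5,38.5],"fingers": 100},
    {"dp": [-14.74,-27.5,2.6],"angular": [-20.5,32.5,44],"fingers": 100},
  ],
)

```text
t: 1.7
position: [0.5227, 0.178, 0.2928]
tool_rot: [3.018, -0.647, 2.026]
wrist_force: [-0.2, 0.5, 0.2]
opening: 0.0855
grip_force: 0.0
```

Run:
```python
from h import *
R=side(.09,40);J=np.array([.516,.303,.053]);z=R.as_matrix()[:,2]
print(pose()[0].as_matrix().round(3));go(R,J-.14*z);go(R,J)
```

```text
[[-0.351  0.924 -0.152]
 [ 0.717  0.37   0.591]
 [ 0.602  0.098 -0.792]]
q [-0.06  0.4   1.71  0.64  1.32 -0.73] p [0.5227 0.178  0.2928] dp [-7.62 -0.36 13.96] rot [-7.44 11.82 15.93] |rot| 21.2
q [-0.06  0.4   1.71  0.64  1.32 -0.73] p [0.5227 0.178  0.2928] dp [-5.05  1.81 27.55] rot [-7.44 11.82 15.93] |rot| 21.2
```

>>> apply_moves(
  motion=[
    {"dp": [-1,0,1.5],"angular": [-1.5,2.4,3.2],"fingers": 100},
    {"dp": [-2.2,-0.1,4],"angular": [-3,4.8,6.4],"fingers": 100},
    {"dp": [-3.8,-0.2,7],"angular": [-4.5,7.2,9.6],"fingers": 100},
    {"dp": [-5.4,-0.3,10],"angular": [-6,9.6,12.8],"fingers": 100},
    {"dp": [-7,-0.36,12.5],"angular": [-7.44,11.82,15.93],"fingers": 100},
    {"dp": [-7.6,-0.36,13.9],"angular": [-7.44,11.82,15.93],"fingers": 100},
    {"dp": [-7.62,-0.36,13.96],"angular": [-7.44,11.82,15.93],"fingers": 100},
    {"dp": [-7.62,-0.36,13.96],"angular": [-7.44,11.82,15.93],"fingers": 100},
  ],
)

```text
t: 2.5
position: [0.5247, 0.2072, 0.1372]
tool_rot: [3.136, -0.869, 1.673]
wrist_force: [1.6, -0.1, 0.8]
opening: 0.0855
grip_force: 0.0
```

Run:
```python
from h import *
R=side(.09,40);J=np.array([.516,.303,.053])
go(R,J);im=imaging.get_image("top");cv2.imwrite("pics/pre.png",cv2.resize(im[180:330,150:300,::-1],(600,600)))
```

```text
q [-0.09  0.64  1.92  1.02  1.08 -0.93] p [0.5247 0.2072 0.1372] dp [-0.22  0.05 13.88] rot [-0.23  0.19  0.46] |rot| 0.6
```

View pics/pre.png

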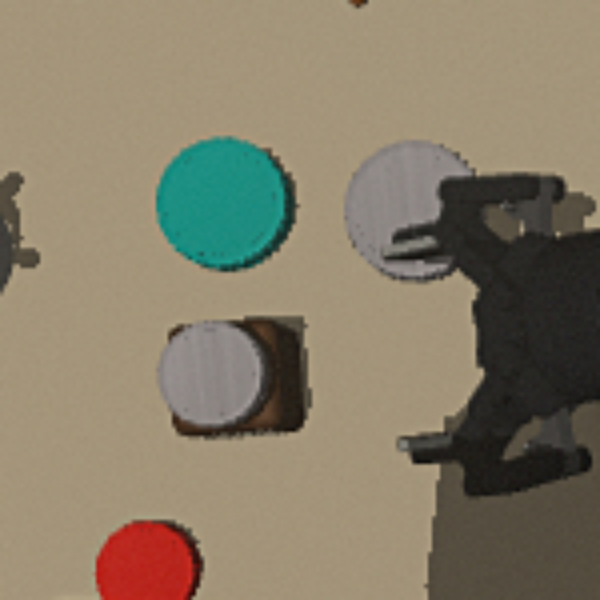

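The picture shows the open gripper at (500,330) pointing left at the jar at (215,375). Both fingers lie clear of its sides and are raised above the grey lid at (410,210). I advance.

>>> apply_moves(
  motion=[
    {"dp": [0,0,1.5],"angular": [0,0,0],"fingers": 100},
    {"dp": [-0.1,0,4],"angular": [0,0,0],"fingers": 100},
    {"dp": [-0.1,0,6.5],"angular": [0,0,0.2],"fingers": 100},
    {"dp": [-0.2,0,9],"angular": [0,0,0.4],"fingers": 100},
    {"dp": [-0.2,0.05,11.5],"angular": [0,0,0.4],"fingers": 100},
    {"dp": [-0.2,0.05,13.2],"angular": [0,0,0.4],"fingers": 100},
    {"dp": [-0.2,0.05,13.9],"angular": [0,0,0.4],"fingers": 100},
    {"dp": [-0.2,0.05,13.9],"angular": [0,0,0.4],"fingers": 100},
  ],
)

```text
t: 3.35
position: [0.5145, 0.3124, 0.0452]
tool_rot: [-3.137, -0.87, 1.661]
wrist_force: [-0.3, -0.1, -0.4]
opening: 0.0855
grip_force: 0.0
```

Run:
```python
from h import *
R=side(.09,40);J=np.array([.516,.303,.053])
go(R,J);a=imaging.get_image("top")[220:320,150:300,::-1];b=imaging.get_image("side")[270:420,270:450,::-1]
cv2.imwrite("pics/g.png",np.hstack([cv2.resize(a,(400,267)),cv2.resize(b,(320,267))]))
```

```text
q [ 0.11  0.81  1.94  1.27  0.93 -1.07] p [0.5145 0.3124 0.0452] dp [-0.01  0.07 -0.13] rot [-0.27  0.17 -0.  ] |rot| 0.3
```

View pics/g.png

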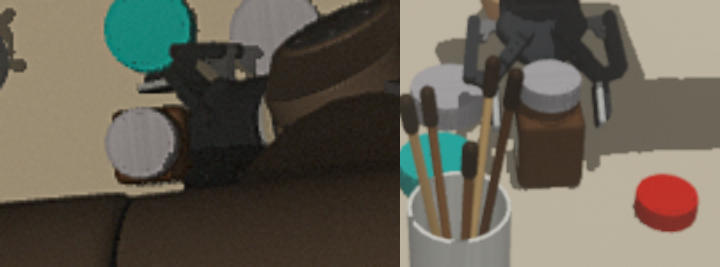

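The fingers straddle the jar with clearance on both sides: in the side half the jar is at (547,145), with a pad at (600,105). I close on it.

>>> apply_moves(
  motion=[
    {"dp": [0,0,0],"angular": [0,0,0],"fingers": 0},
    {"dp": [0,0,0],"angular": [0,0,0],"fingers": 0},
    {"dp": [0,0,0],"angular": [0,0,0],"fingers": 0},
    {"dp": [0,0,0],"angular": [0,0,0],"fingers": 0},
    {"dp": [0,0,0],"angular": [0,0,0],"fingers": 0},
    {"dp": [0,0,0],"angular": [0,0,0],"fingers": 0},
    {"dp": [0,0,0],"angular": [0,0,0],"fingers": 0},
    {"dp": [0,0,0],"angular": [0,0,0],"fingers": 0},
  ],
  squeeze=80,
)

```text
t: 4.25
position: [0.5152, 0.3117, 0.0457]
tool_rot: [-3.137, -0.871, 1.66]
wrist_force: [0.5, -1.2, 1.3]
opening: 0.0572
grip_force: 90.0
```

Run:
```python
from h import *
R0,p,s=pose()
print(s["joint_positions"].round(3))
# lift straight up 0.2 and back toward -x a bit, raise pitch to -10 (yaw kept)
go(side(.09,40),p+[0,0,.2],0);go(side(.09,5),np.array([.50,.26,.30]))
```

```text
[ 0.107  0.811  1.937  1.269  0.929 -1.068]
q [ 0.11  0.81  1.94  1.27  0.93 -1.07] p [0.5152 0.3117 0.0457] dp [ 15.3   -0.05 -12.88] rot [-0.18  0.1  -0.04] |rot| 0.2
q [ 0.11  0.81  1.94  1.27  0.93 -1.07] p [0.5152 0.3117 0.0457] dp [ 16.85  -2.05 -19.31] rot [-0.16 35.1  -0.1 ] |rot| 35.1
```

>>> apply_moves(
  motion=[
    {"dp": [0.8,0,-0.6],"angular": [0,0,0],"fingers": 0},
    {"dp": [2.3,0,-1.9],"angular": [0,0,0],"fingers": 0},
    {"dp": [4.6,0,-3.9],"angular": [0,0,0],"fingers": 0},
    {"dp": [6.9,0,-5.8],"angular": [0,0,0],"fingers": 0},
    {"dp": [9.2,0,-7.7],"angular": [0,0,0],"fingers": 0},
    {"dp": [11.5,0,-9.6],"angular": [0,0,0],"fingers": 0},
    {"dp": [13.8,0,-11.6],"angular": [0,0,0],"fingers": 0},
    {"dp": [15.3,0,-12.9],"angular": [0,0,0],"fingers": 0},
  ],
  squeeze=80,
)

```text
t: 5.05
position: [0.5152, 0.3114, 0.2471]
tool_rot: [-3.138, -0.868, 1.661]
wrist_force: [0.2, -1.8, -5.6]
opening: 0.057
grip_force: 91.4
```

Run:
```python
from h import *
R0,p,s=pose();print(s["wrist_force"].round(1),s["torque"].round(2),s["grip_force"],s["opening"])
# fit kinematics guess later; show move to pitch 10
go(side(.09,10),np.array([.50,.20,.28]))
```

```text
[ 0.2 -1.8 -5.6] [-0.38 -0.27 -0.12] 91.42789363861084 0.05704705245868676
q [ 0.11  0.48  1.84  1.02  1.11 -0.61] p [0.5152 0.3114 0.2471] dp [-4.02 -2.54 -9.53] rot [-0.17 30.25 -0.06] |rot| 30.3
```

>>> apply_moves(
  motion=[
    {"dp": [-0.3,-0.2,-0.8],"angular": [0,2.5,0],"fingers": 0},
    {"dp": [-0.8,-0.5,-2],"angular": [0,7,0],"fingers": 0},
    {"dp": [-1.4,-0.9,-3.4],"angular": [0,12,0],"fingers": 0},
    {"dp": [-2,-1.3,-4.8],"angular": [0,17,0],"fingers": 0},
    {"dp": [-2.7,-1.7,-6.4],"angular": [0,22,0],"fingers": 0},
    {"dp": [-3.4,-2.1,-8],"angular": [0,26,0],"fingers": 0},
    {"dp": [-3.9,-2.4,-9.2],"angular": [0,29,0],"fingers": 0},
    {"dp": [-4,-2.5,-9.5],"angular": [0,30,0],"fingers": 0},
  ],
  squeeze=80,
)

```text
t: 5.85
position: [0.4997, 0.2102, 0.2755]
tool_rot: [-3.111, -1.393, 1.631]
wrist_force: [0.0, -1.0, -3.6]
opening: 0.057
grip_force: 92.0
```

Run:
```python
from h import *
R0,p,s=pose();print(s["joint_positions"].round(2),s["position"].round(3),s["opening"],R0.as_matrix().round(3)[2])
```

```text
[-0.19  0.59  1.96  1.24  1.58 -1.  ] [0.5   0.21  0.275] 0.05696112475271018 [ 0.984 -0.005 -0.176]
```

>>> apply_moves(
  motion=[
    {"dp": [0,0,0],"angular": [0,0,3],"fingers": 0},
    {"dp": [0,0,0],"angular": [0,0,10],"fingers": 0},
    {"dp": [0,0,0],"angular": [0,0,18],"fingers": 0},
    {"dp": [0,0,0],"angular": [0,0,26],"fingers": 0},
    {"dp": [0,0,0],"angular": [0,0,34],"fingers": 0},
    {"dp": [0,0,0],"angular": [0,0,42],"fingers": 0},
    {"dp": [0,0,0],"angular": [0,0,50],"fingers": 0},
    {"dp": [0,0,0],"angular": [0,0,58],"fingers": 0},
  ],
)

```text
t: 6.65
position: [0.4994, 0.212, 0.2759]
tool_rot: [-1.781, -0.539, 0.203]
wrist_force: [-0.7, -0.3, -3.8]
opening: 0.0573
grip_force: 91.6
```

>>> apply_moves(
  motion=[
    {"dp": [0,0,0],"angular": [0,0,8],"fingers": 0},
    {"dp": [0,0,0],"angular": [0,0,16],"fingers": 0},
    {"dp": [0,0,0],"angular": [0,0,24],"fingers": 0},
    {"dp": [0,0,0],"angular": [0,0,32],"fingers": 0},
    {"dp": [0,0,0],"angular": [0,0,40],"fingers": 0},
    {"dp": [0,0,0],"angular": [0,0,48],"fingers": 0},
    {"dp": [0,0,0],"angular": [0,0,56],"fingers": 0},
    {"dp": [0,0,0],"angular": [0,0,64],"fingers": 0},
  ],
)

```text
t: 7.45
position: [0.4995, 0.2119, 0.2759]
tool_rot: [-1.783, 0.558, -0.02]
wrist_force: [-0.3, 1.1, -4.2]
opening: 0.057
grip_force: 92.1
```

>>> apply_moves(
  motion=[
    {"dp": [0,0,0],"angular": [0,0,8],"fingers": 0},
    {"dp": [0,0,0],"angular": [0,0,16],"fingers": 0},
    {"dp": [0,0,0],"angular": [0,0,24],"fingers": 0},
    {"dp": [0,0,0],"angular": [0,0,32],"fingers": 0},
    {"dp": [0,0,0],"angular": [0,0,38],"fingers": 0},
    {"dp": [0,0,0],"angular": [0,0,42],"fingers": 0},
    {"dp": [0,0,0],"angular": [0,0,43],"fingers": 0},
    {"dp": [0,0,0],"angular": [0,0,43],"fingers": 0},
  ],
)

```text
t: 8.25
position: [0.4996, 0.2118, 0.2761]
tool_rot: [-2.183, 1.257, -0.496]
wrist_force: [0.1, 0.6, -4.2]
opening: 0.0573
grip_force: 92.0
```

>>> apply_moves(
  motion=[
    {"dp": [0,0,0],"angular": [0,0,0],"fingers": 0},
    {"dp": [0,0,0],"angular": [0,0,0],"fingers": 0},
    {"dp": [0,0,0],"angular": [0,0,0],"fingers": 0},
    {"dp": [0,0,0],"angular": [0,0,0],"fingers": 0},
    {"dp": [0,0,0],"angular": [0,0,-2],"fingers": 0},
    {"dp": [0,0,0],"angular": [0,0,-8],"fingers": 0},
    {"dp": [0,0,0],"angular": [0,0,-16],"fingers": 0},
    {"dp": [0,0,0],"angular": [0,0,-24],"fingers": 0},
  ],
)

```text
t: 9.05
position: [0.4998, 0.2113, 0.2761]
tool_rot: [-1.848, 0.868, -0.121]
wrist_force: [0.9, -1.2, -5.5]
opening: 0.0566
grip_force: 92.2
```

Run:
```python
from h import *
R0,p,s=pose();print(s["joint_positions"].round(2),s["position"].round(3),s["opening"],R0.as_matrix().round(3)[2],s["grip_force"])
go(side(.09,10),p,0)
b=imaging.get_image("side")[:,:,::-1];cv2.imwrite("pics/inv.png",b[170:410,250:490])
```

```text
[-0.19  0.59  1.96  1.24  1.58  1.45] [0.5   0.211 0.276] 0.056617960379573784 [-0.763 -0.621 -0.176] 92.2292947769165
q [-0.19  0.59  1.96  1.24  1.58  1.45] p [0.4998 0.2113 0.2761] dp [0. 0. 0.] rot [ 1.4000e-01  2.5000e-01 -1.4082e+02] |rot| 140.8
```

View pics/inv.png

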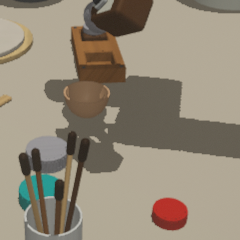

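>>> apply_moves(
  motion=[
    {"dp": [0,0,0],"angular": [0,0,-8],"fingers": 0},
    {"dp": [0,0,0],"angular": [0,0,-16],"fingers": 0},
    {"dp": [0,0,0],"angular": [0,0,-24],"fingers": 0},
    {"dp": [0,0,0],"angular": [0,0,-32],"fingers": 0},
    {"dp": [0,0,0],"angular": [0,0,-40],"fingers": 0},
    {"dp": [0,0,0],"angular": [0,0,-48],"fingers": 0},
    {"dp": [0,0,0],"angular": [0,0,-56],"fingers": 0},
    {"dp": [0,0,0],"angular": [0,0,-64],"fingers": 0},
  ],
)

```text
t: 9.9
position: [0.4998, 0.2113, 0.2761]
tool_rot: [-1.753, -0.223, 0.133]
wrist_force: [1.1, -0.3, -5.0]
opening: 0.0572
grip_force: 92.2
```

>>> apply_moves(
  motion=[
    {"dp": [0,0,0],"angular": [0,0,-8],"fingers": 0},
    {"dp": [0,0,0],"angular": [0,0,-16],"fingers": 0},
    {"dp": [0,0,0],"angular": [0,0,-24],"fingers": 0},
    {"dp": [0,0,0],"angular": [0,0,-32],"fingers": 0},
    {"dp": [0,0,0],"angular": [0,0,-40],"fingers": 0},
    {"dp": [0,0,0],"angular": [0,0,-48],"fingers": 0},
    {"dp": [0,0,0],"angular": [0,0,-56],"fingers": 0},
    {"dp": [0,0,0],"angular": [0,0,-64],"fingers": 0},
  ],
)

```text
t: 10.7
position: [0.4998, 0.2113, 0.2761]
tool_rot: [-2.242, -1.283, 0.744]
wrist_force: [0.9, -1.4, -3.6]
opening: 0.0572
grip_force: 91.7
```

Run:
```python
from h import *
go(side(.0997,35),[.505,.03,.26],0)
```

```text
q [-0.19  0.59  1.96  1.24  1.58 -0.78] p [0.4998 0.2113 0.2761] dp [ -4.92  -0.05 -17.53] rot [ -2.45 -24.78 -12.98] |rot| 28.1
```

>>> apply_moves(
  motion=[
    {"dp": [-0.4,0,-1.2],"angular": [-0.3,-2,-3],"fingers": 0},
    {"dp": [-1,0,-3.6],"angular": [-0.6,-6,-6],"fingers": 0},
    {"dp": [-1.7,0,-6.2],"angular": [-1,-10,-9],"fingers": 0},
    {"dp": [-2.5,0,-9],"angular": [-1.4,-14,-11],"fingers": 0},
    {"dp": [-3.2,0,-11.8],"angular": [-1.8,-18,-12],"fingers": 0},
    {"dp": [-4,0,-14.5],"angular": [-2.2,-22,-13],"fingers": 0},
    {"dp": [-4.7,0,-16.7],"angular": [-2.4,-24,-13],"fingers": 0},
    {"dp": [-4.9,0,-17.5],"angular": [-2.45,-24.8,-13],"fingers": 0},
  ],
)

```text
t: 11.5
position: [0.5056, 0.0289, 0.2602]
tool_rot: [-3.135, -0.958, 1.662]
wrist_force: [-1.7, -1.3, -5.0]
opening: 0.0568
grip_force: 91.6
```

Run:
```python
from h import *
go(side(.0997,40),[.509,-.1135,.20],0)
```

```text
q [-0.44  0.49  1.83  0.78  1.49 -0.88] p [0.5056 0.0289 0.2602] dp [-13.1   -1.01  -8.16] rot [ 0.   -4.89 -0.28] |rot| 4.9
```

>>> apply_moves(
  motion=[
    {"dp": [-0.8,0,-0.5],"angular": [0,-0.5,0],"fingers": 0},
    {"dp": [-2.5,-0.2,-1.5],"angular": [0,-1,0],"fingers": 0},
    {"dp": [-4.8,-0.4,-3],"angular": [0,-2,0],"fingers": 0},
    {"dp": [-7.2,-0.6,-4.5],"angular": [0,-3,0],"fingers": 0},
    {"dp": [-9.6,-0.8,-6],"angular": [0,-4,-0.2],"fingers": 0},
    {"dp": [-11.8,-0.9,-7.3],"angular": [0,-4.5,-0.3],"fingers": 0},
    {"dp": [-13,-1,-8.1],"angular": [0,-4.9,-0.3],"fingers": 0},
    {"dp": [-13.1,-1,-8.16],"angular": [0,-4.9,-0.3],"fingers": 0},
  ],
)

```text
t: 12.3
position: [0.5094, -0.1132, 0.1986]
tool_rot: [3.141, -0.875, 1.672]
wrist_force: [0.3, 0.3, -3.5]
opening: 0.0572
grip_force: 91.8
```

Run:
```python
from h import *
R0,p,s=pose();print(s["joint_positions"].round(2),p.round(4))
a=imaging.get_image("top")[:,:,::-1].copy();b=imaging.get_image("side")[:,:,::-1].copy()
cv2.imwrite("pics/top_r.png",a);cv2.imwrite("pics/side_r.png",b)
J=p-[.0,.0082,.0457]
C=np.array([J+[0,0,.103]]);ct=proj("top",C)[0];cs=proj("side",C)[0];bs=proj("side",[J])[0];print("pred cap px",ct,cs,bs)
def cr(im,c,h=45):
    x,y=int(c[0]),int(c[1]);return cv2.resize(im[max(0,y-h):y+h,x-h:x+h],(400,400),interpolation=cv2.INTER_CUBIC)
print("origins",(int(ct[0])-45,int(ct[1])-45),(int(cs[0])-45,int(cs[1])-45))
cv2.imwrite("pics/hand.png",np.hstack([cr(a,ct),cr(b,cs+[0,20])]))
```

```text
[-0.63  0.62  1.72  0.61  1.49 -1.  ] [ 0.5094 -0.1132  0.1986]
pred cap px [432.49349486 271.28881326] [352.71577652 130.97865929] [351.13072092 177.79774151]
origins (387, 226) (307, 85)
```

View pics/hand.png

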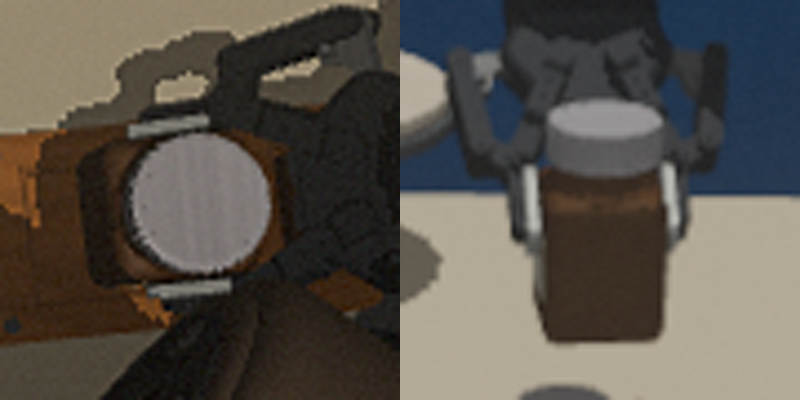

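The picture shows the jar held upright: its cap is at crop (201,203) in the top half, within a pixel of prediction, and the jar is between the pads at (605,220) in the side half. I measure its offset and tilt.

Run:
```python
from h import *
a=cv2.imread("pics/top_r.png");b=cv2.imread("pics/side_r.png")
def cap(im,x0,y0,x1,y1):
    h=cv2.cvtColor(im,cv2.COLOR_BGR2HSV);m=np.zeros(h.shape[:2],np.uint8);m[y0:y1,x0:x1]=((h[...,1]<50)&(h[...,2]>80))[y0:y1,x0:x1]
    m=cv2.morphologyEx(m,cv2.MORPH_OPEN,np.ones((3,3)))
    return max(cv2.findContours(m,cv2.RETR_EXTERNAL,cv2.CHAIN_APPROX_NONE)[0],key=cv2.contourArea)
R0,p,s=pose();J=p-[.0,.0082,.0457]
(u,v),rad=cv2.minEnclosingCircle(cap(a,413,252,452,291));print("top",u,v,rad,ray("top",(u,v),J[2]+.103)-J)
c=cap(b,330,105,372,146).reshape(-1,2);print("side cap box",c.min(0),c.max(0)+1)
t=np.linspace(0,2*np.pi,90);ring=lambda z:np.c_[J[0]+.0265*np.cos(t),J[1]+.0265*np.sin(t),0*t+J[2]+z]
q=np.vstack([proj("side",ring(.103)),proj("side",ring(.084))])+.5;print("pred box",q.min(0),q.max(0))
g=cv2.cvtColor(b,cv2.COLOR_BGR2GRAY).astype(int)
print("bottom rows",[150+np.where(g[150:200,u]<75)[0].max()+1 for u in (342,347,352,357,362)],"pred",proj("side",[J+[.02,.029,0],J+[-.02,.029,0]])+.5)
print("at pick: sideedge bias check", proj("side",[[.516,.3035+.029,0]])+.5)
```

```text
top 431.75787353515625 270.7767333984375 15.949546813964844 [[ 0.00090022 -0.00011328  0.103     ]]
side cap box [340 127] [369 146]
pred box [340.15027585 127.40298307] [366.255367   144.43162077]
bottom rows [np.int64(182), np.int64(182), np.int64(182), np.int64(200), np.int64(182)] pred [[342.53786048 183.31439157]
 [361.69344818 183.54576398]]
at pick: sideedge bias check [[352.86500309 377.17064653]]
```

Run:
```python
from h import *
R=side(.0997,40)
go(R,[.5095,-.1137,.092],0);go(R,[.5095,-.1137,.054],0)
```

```text
q [-0.63  0.62  1.72  0.61  1.49 -1.  ] p [ 0.5093 -0.1117  0.1995] dp [-8.38 -0.02  6.73] rot [-0.07 -0.14  0.15] |rot| 0.2
q [-0.63  0.62  1.72  0.61  1.49 -1.  ] p [ 0.5093 -0.1117  0.1995] dp [-11.3   -0.02   9.17] rot [-0.07 -0.14  0.15] |rot| 0.2
```

>>> apply_moves(
  motion=[
    {"dp": [-1.4,0,1.1],"angular": [0,0,0],"fingers": 0},
    {"dp": [-3.2,0,2.5],"angular": [0,0,0],"fingers": 0},
    {"dp": [-5,0,4],"angular": [0,0,0],"fingers": 0},
    {"dp": [-6.6,0,5.3],"angular": [0,0,0],"fingers": 0},
    {"dp": [-7.8,0,6.3],"angular": [0,0,0],"fingers": 0},
    {"dp": [-8.4,0,6.7],"angular": [0,0,0],"fingers": 0},
    {"dp": [-8.4,0,6.7],"angular": [0,0,0],"fingers": 0},
    {"dp": [-8.4,0,6.7],"angular": [0,0,0],"fingers": 0},
  ],
)

```text
t: 13.2
position: [0.51, -0.1143, 0.0926]
tool_rot: [3.138, -0.874, 1.676]
wrist_force: [0.2, -1.3, -3.0]
opening: 0.057
grip_force: 91.5
```

Run:
```python
from h import *
R=side(.0997,40)
ps=[]
for k in range(3):
    ps.append(r.sense()["position"]);a=imaging.get_image("top")
print(np.array(ps).round(4));J=np.mean(ps,0)-[0,.0082,.0457]
h=cv2.cvtColor(a,cv2.COLOR_RGB2HSV);m=((h[...,1]<50)&(h[...,2]>80)).astype(np.uint8)
u0,v0=proj("top",[J+[0,0,.103]])[0].astype(int);k=np.zeros_like(m);k[v0-20:v0+20,u0-20:u0+20]=m[v0-20:v0+20,u0-20:u0+20]
k=cv2.morphologyEx(k,cv2.MORPH_OPEN,np.ones((3,3)))
c=max(cv2.findContours(k,cv2.RETR_EXTERNAL,cv2.CHAIN_APPROX_NONE)[0],key=cv2.contourArea);(u,v),rad=cv2.minEnclosingCircle(c)
print(u,v,rad,"cap at",ray("top",(u,v),J[2]+.103),"J",J);cv2.imwrite("pics/low.png",a[230:320,370:500,::-1])
go(R,[.5095,-.1137,.054],0)
```

```text
[[ 0.51   -0.1143  0.0926]
 [ 0.5101 -0.1144  0.0928]
 [ 0.5101 -0.1145  0.0929]]Traceback (most recent call last):
  File "<stdin>", line 10, in <module>
ValueError: max() iterable argument is empty
```

>>> apply_moves(
  motion=[
    {"dp": [-0.4,0,0.4],"angular": [0,0,0],"fingers": 0},
    {"dp": [-0.8,0,0.75],"angular": [0,0,0],"fingers": 0},
    {"dp": [-1.2,0,1.1],"angular": [0,0,0],"fingers": 0},
    {"dp": [-1.6,0,1.4],"angular": [0,0,0],"fingers": 0},
    {"dp": [-2,0,1.75],"angular": [0,0,0],"fingers": 0},
    {"dp": [-2.4,0,2.1],"angular": [0,0,0],"fingers": 0},
    {"dp": [-2.8,0,2.4],"angular": [0,0,0],"fingers": 0},
    {"dp": [-2.8,0,2.4],"angular": [0,0,0],"fingers": 0},
  ],
)

```text
t: 14.15
position: [0.5097, -0.1138, 0.0547]
tool_rot: [3.14, -0.875, 1.675]
wrist_force: [0.1, 0.5, -6.1]
opening: 0.0573
grip_force: 91.8
```

Run:
```python
from h import *
R0,p,s=pose();print(p.round(4),s["wrist_force"],s["torque"],s["joint_positions"].round(2))
a=imaging.get_image("top")[235:315,370:500,::-1];b=imaging.get_image("side")[150:270,290:420,::-1]
cv2.imwrite("pics/seat.png",np.hstack([cv2.resize(a,(400,246)),cv2.resize(b,(400,369))[:246]]))
```

```text
[ 0.5097 -0.1138  0.0547] [ 0.07182608  0.54408756 -6.09258478] [-1.47517608 -0.06389961  0.15940095] [-0.63  0.84  1.78  0.64  1.27 -1.17]
```

View pics/seat.png

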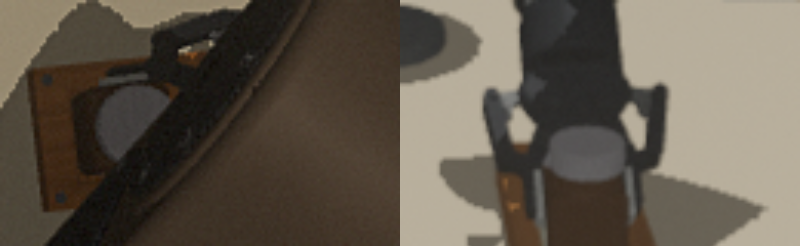

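The jar is down in the pocket with no side force: the cap is at (135,120) in the top half and the body is sunk between the rack walls in the side half. I lower the last millimetre and then open.

>>> apply_moves(
  motion=[
    {"dp": [-0.08,0,0.07],"angular": [0,0,0],"fingers": 0},
    {"dp": [-0.08,0,0.07],"angular": [0,0,0],"fingers": 0},
    {"dp": [-0.08,0,0.07],"angular": [0,0,0],"fingers": 100},
    {"dp": [-0.08,0,0.07],"angular": [0,0,0],"fingers": 100},
    {"dp": [-0.08,0,0.07],"angular": [0,0,0],"fingers": 100},
    {"dp": [-0.08,0,0.07],"angular": [0,0,0],"fingers": 100},
    {"dp": [-0.08,0,0.07],"angular": [0,0,0],"fingers": 100},
    {"dp": [-0.08,0,0.07],"angular": [0,0,0],"fingers": 100},
  ],
  squeeze=40,
)

```text
t: 15.05
position: [0.5099, -0.1139, 0.0543]
tool_rot: [3.139, -0.874, 1.675]
wrist_force: [-0.1, 0.1, 0.1]
opening: 0.0857
grip_force: 0.0
```

Run:
```python
from h import *
go(side(.0997,60),[.505,-.22,.25],0)
```

```text
q [-0.63  0.84  1.78  0.64  1.27 -1.17] p [ 0.5099 -0.1139  0.0543] dp [  8.27  -1.53 -20.62] rot [ -0.03 -20.08   0.19] |rot| 20.1
```

>>> apply_moves(
  motion=[
    {"dp": [0,0,-1],"angular": [0,0,0],"fingers": 100},
    {"dp": [0,0,-3],"angular": [0,0,0],"fingers": 100},
    {"dp": [0,0,-6],"angular": [0,0,0],"fingers": 100},
    {"dp": [0,0,-9],"angular": [0,0,0],"fingers": 100},
    {"dp": [0,0,-12],"angular": [0,0,0],"fingers": 100},
    {"dp": [2,0,-15],"angular": [0,-4,0],"fingers": 100},
    {"dp": [5,-1,-18],"angular": [0,-12,0],"fingers": 100},
    {"dp": [8,-1.5,-20],"angular": [0,-20,0],"fingers": 100},
  ],
)

```text
t: 15.85
position: [0.5047, -0.2191, 0.2459]
tool_rot: [3.139, -0.519, 1.672]
wrist_force: [-0.4, -0.6, -0.3]
opening: 0.0851
grip_force: 0.0
```

Run:
```python
from h import *
go(side(.0997,90),[.5095,-.1217,.20],0)
```

```text
q [-0.69  0.51  1.6   0.36  1.42 -0.92] p [ 0.5047 -0.2191  0.2459] dp [6.09 1.44 8.77] rot [  0.13 -29.72   0.04] |rot| 29.7
```

Run:
```python
from h import *
a=imaging.get_image("top")[:,:,::-1].copy();b=imaging.get_image("side")[:,:,::-1].copy()
cv2.imwrite("pics/top2.png",a);cv2.imwrite("pics/side2.png",b)
P=np.array([[.5097,-.1217,.111]]);ct=proj("top",P)[0];cs=proj("side",P)[0];print(ct,cs)
f=lambda im,c:cv2.resize(im[int(c[1])-40:int(c[1])+40,int(c[0])-40:int(c[0])+40],(400,400),interpolation=cv2.INTER_CUBIC)
cv2.imwrite("pics/c2.png",np.hstack([f(a,ct),f(b,cs)]))
h=cv2.cvtColor(a,cv2.COLOR_BGR2HSV);print(h[int(ct[1]),int(ct[0])])
g=cv2.cvtColor(b,cv2.COLOR_BGR2HSV);print(g[int(cs[1]),int(cs[0])])
def cap(h,c):
    m=np.zeros(h.shape[:2],np.uint8);x,y=c.astype(int);q=((h[...,1]<60)&(h[...,2]>55)).astype(np.uint8);m[y-22:y+22,x-22:x+22]=q[y-22:y+22,x-22:x+22]
    m=cv2.morphologyEx(m,cv2.MORPH_OPEN,np.ones((3,3)));return max(cv2.findContours(m,cv2.RETR_EXTERNAL,cv2.CHAIN_APPROX_NONE)[0],key=cv2.contourArea)
c=cap(h,ct);(u,v),rad=cv2.minEnclosingCircle(c);print("top",u,v,rad,ray("top",(u,v),.111))
c=cap(g,cs).reshape(-1,2);print("side",c.min(0),c.max(0)+1)
t=np.linspace(0,6.28,90);q=np.vstack([proj("side",np.c_[.5097+.0265*np.cos(t),-.1217+.0265*np.sin(t),0*t+z]) for z in(.111,.092)])+.5;print(q.min(0),q.max(0))
```

```text
[415.61492901 275.4932083 ] [350.38885859 195.76023351]
[ 12  21 119]
[  0   3 150]
top 415.7674560546875 275.3255920410156 13.733325958251953 [[ 0.5100314  -0.12201097  0.111     ]]
side [328 173] [372 217]
[338.49539855 191.40816355] [363.12017431 209.38308832]
```

View pics/c2.png

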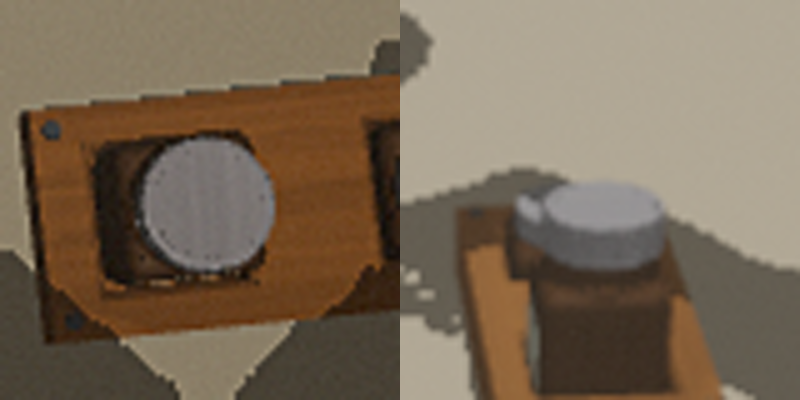

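The picture shows the jar seated square in the free pocket: the cap is at crop (207,205) in the top half and level at (605,225) in the side half. The cap centre came out at (0.510, -0.122), against the pocket's (0.510, -0.122).

>>> apply_moves(
  motion=[
    {"dp": [0.5,0.1,0.5],"angular": [0,-2,0],"fingers": 100},
    {"dp": [1.4,0.3,1.6],"angular": [0,-6,0],"fingers": 100},
    {"dp": [2.4,0.6,3],"angular": [0,-11,0],"fingers": 100},
    {"dp": [3.4,0.8,4.6],"angular": [0,-16,0],"fingers": 100},
    {"dp": [4.4,1.1,6.2],"angular": [0,-21,0],"fingers": 100},
    {"dp": [5.4,1.3,7.6],"angular": [0,-26,0],"fingers": 100},
    {"dp": [6,1.4,8.6],"angular": [0,-29,0],"fingers": 100},
    {"dp": [6.1,1.4,8.8],"angular": [0.1,-29.7,0],"fingers": 100},
  ],
)

```text
t: 16.75
position: [0.5087, -0.1178, 0.1982]
tool_rot: [-3.14, -0.006, 1.676]
wrist_force: [-0.1, -1.2, -0.2]
opening: 0.0854
grip_force: 0.0
```

Run:
```python
from h import *
imaging.get_image("top")
go(side(.0997,90),[.510,-.122,.095],0)
```

```text
q [-0.36  0.4   1.85  0.01  0.89 -0.47] p [ 0.5089 -0.1183  0.1983] dp [-0.45  0.08 10.32] rot [-0.07 -0.37  0.27] |rot| 0.5
```

>>> apply_moves(
  motion=[
    {"dp": [-0.2,0,1],"angular": [0,-0.2,0],"fingers": 100},
    {"dp": [-0.3,0.1,2.5],"angular": [0,-0.4,0.2],"fingers": 100},
    {"dp": [-0.4,0.1,4.2],"angular": [0,-0.4,0.2],"fingers": 100},
    {"dp": [-0.4,0.1,5.8],"angular": [0,-0.4,0.2],"fingers": 100},
    {"dp": [-0.4,0.1,6.8],"angular": [0,-0.4,0.2],"fingers": 100},
    {"dp": [-0.4,0.1,7],"angular": [0,-0.4,0.2],"fingers": 100},
    {"dp": [-0.4,0.1,7],"angular": [0,-0.4,0.2],"fingers": 100},
    {"dp": [-0.4,0.1,7],"angular": [0,-0.4,0.2],"fingers": 100},
  ],
)

```text
t: 17.6
position: [0.5108, -0.1229, 0.1289]
tool_rot: [3.141, 0.001, 1.67]
wrist_force: [-0.1, -1.1, -0.4]
opening: 0.0851
grip_force: 0.0
```

Run:
```python
from h import *
b=imaging.get_image("side")[130:260,280:420,::-1];cv2.imwrite("pics/cg.png",cv2.resize(b,(560,520),interpolation=cv2.INTER_CUBIC))
go(side(.0997,90),[.510,-.122,.095],0)
```

```text
q [-0.36  0.5   1.92 -0.    0.72 -0.46] p [ 0.5108 -0.1228  0.1289] dp [ 0.09 -0.07  3.39] rot [ 0.06  0.04 -0.02] |rot| 0.1
```

View pics/cg.png

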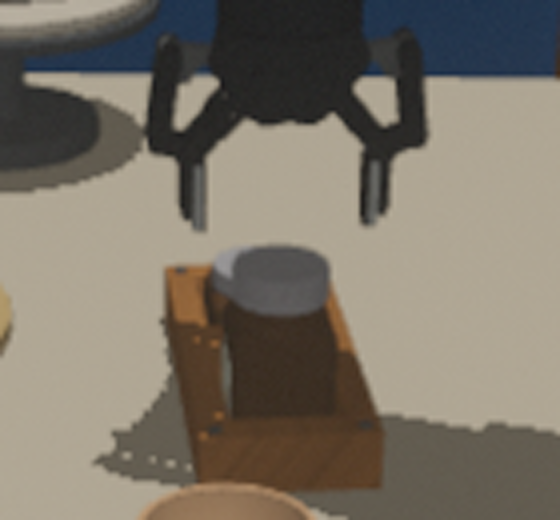

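The picture shows the open fingers with pads at (200,190) and (370,190), centred over the cap at (280,280). That was my eleventh picture, one over the limit of 10. I view no more and rely on numbers from here.

>>> apply_moves(
  motion=[
    {"dp": [0.1,-0.1,1],"angular": [0,0,0],"fingers": 100},
    {"dp": [0.1,-0.1,2.4],"angular": [0,0,0],"fingers": 100},
    {"dp": [0.1,-0.1,3.3],"angular": [0,0,0],"fingers": 100},
    {"dp": [0.1,-0.1,3.5],"angular": [0,0,0],"fingers": 100},
    {"dp": [0.1,-0.1,3.5],"angular": [0,0,0],"fingers": 0},
    {"dp": [0.1,-0.1,3.5],"angular": [0,0,0],"fingers": 0},
    {"dp": [0.1,-0.1,3.5],"angular": [0,0,0],"fingers": 0},
    {"dp": [0.1,-0.1,3.5],"angular": [0,0,0],"fingers": 0},
  ],
  squeeze=110,
)

```text
t: 18.45
position: [0.5099, -0.1219, 0.0944]
tool_rot: [3.14, 0.001, 1.671]
wrist_force: [-1.2, -0.1, 7.6]
opening: 0.0506
grip_force: 113.6
```

>>> apply_moves(
  motion=[
    {"dp": [0,0,0],"angular": [0,0,0],"fingers": 0},
    {"dp": [0,0,0],"angular": [0,0,0],"fingers": 0},
    {"dp": [0,0,0],"angular": [0,0,0],"fingers": 0},
    {"dp": [0,0,0],"angular": [0,0,0],"fingers": 0},
    {"dp": [0,0,0],"angular": [0,0,0],"fingers": 0},
    {"dp": [0,0,0],"angular": [0,0,0],"fingers": 0},
    {"dp": [0,0,0],"angular": [0,0,0],"fingers": 0},
    {"dp": [0,0,0],"angular": [0,0,0],"fingers": 0},
  ],
)

```text
t: 19.25
position: [0.5096, -0.1219, 0.0943]
tool_rot: [3.141, 0.001, 1.671]
wrist_force: [-1.6, -0.4, 7.3]
opening: 0.0504
grip_force: 114.0
```

Run:
```python
from h import *
R,p,s=pose();print(p.round(4),s["joint_positions"].round(3),s["wrist_force"].round(1),s["torque"].round(2),s["opening"],s["grip_force"])
```

```text
[ 0.5096 -0.1219  0.0943] [-3.610e-01  5.520e-01  1.947e+00 -1.000e-03  6.410e-01 -4.600e-01] [-1.6 -0.4  7.3] [-0.07  0.68  0.04] 0.050448505484152785 114.04905374030932
```

>>> apply_moves(
  motion=[
    {"dp": [0,0,0],"angular": [0,0,-2],"fingers": 0},
    {"dp": [0,0,0],"angular": [0,0,-5],"fingers": 0},
    {"dp": [0,0,0],"angular": [0,0,-10],"fingers": 0},
    {"dp": [0,0,0],"angular": [0,0,-15],"fingers": 0},
    {"dp": [0,0,0],"angular": [0,0,-20],"fingers": 0},
    {"dp": [0,0,0],"angular": [0,0,-25],"fingers": 0},
    {"dp": [0,0,0],"angular": [0,0,-30],"fingers": 0},
    {"dp": [0,0,0],"angular": [0,0,-35],"fingers": 0},
  ],
)

```text
t: 20.05
position: [0.5097, -0.1215, 0.0945]
tool_rot: [3.141, 0.001, 2.284]
wrist_force: [-2.1, 4.4, 11.0]
opening: 0.0503
grip_force: 114.5
```

Run:
```python
from h import *
R,p,s=pose();print(p.round(4),s["joint_positions"].round(3),s["wrist_force"].round(1),s["torque"].round(2),s["opening"],s["grip_force"])
b=imaging.get_image("side");t=np.array
# jar left/right visible edge pixels in the side view just below the cap (brown body on wood)
print(s["tool_rot"])
```

```text
[ 0.5097 -0.1215  0.0945] [-0.36   0.552  1.947  0.     0.641 -1.074] [-2.1  4.4 11. ] [ 0.53  0.33 -0.06] 0.05028324575907226 114.4560100970557
[3.14072207e+00 1.43976202e-03 2.28446436e+00]
```

>>> apply_moves(
  motion=[
    {"dp": [0,0,0],"angular": [0,0,-6],"fingers": 0},
    {"dp": [0,0,0],"angular": [0,0,-13],"fingers": 0},
    {"dp": [0,0,0],"angular": [0,0,-20],"fingers": 0},
    {"dp": [0,0,0],"angular": [0,0,-27],"fingers": 0},
    {"dp": [0,0,0],"angular": [0,0,-34],"fingers": 0},
    {"dp": [0,0,0],"angular": [0,0,-41],"fingers": 0},
    {"dp": [0,0,0],"angular": [0,0,-46],"fingers": 0},
    {"dp": [0,0,0],"angular": [0,0,-48],"fingers": 0},
  ],
)

```text
t: 20.9
position: [0.5094, -0.1217, 0.0946]
tool_rot: [-3.141, 0.001, 3.122]
wrist_force: [-3.9, 0.9, 11.3]
opening: 0.0503
grip_force: 114.5
```

>>> apply_moves(
  motion=[
    {"dp": [0,0,0],"angular": [0,0,0],"fingers": 0},
    {"dp": [0,0,-0.05],"angular": [0,0,0],"fingers": 0},
    {"dp": [0,0,-0.1],"angular": [0,0,0],"fingers": 0},
    {"dp": [0,0,-0.15],"angular": [0,0,0],"fingers": 0},
    {"dp": [0,0,-0.2],"angular": [0,0,0],"fingers": 0},
    {"dp": [0,0,-0.25],"angular": [0,0,0],"fingers": 0},
    {"dp": [0,0,-0.3],"angular": [0,0,0],"fingers": 0},
    {"dp": [0,0,-0.3],"angular": [0,0,0],"fingers": 0},
  ],
)

```text
t: 21.7
position: [0.5094, -0.1217, 0.0964]
tool_rot: [-3.141, 0.0, 3.119]
wrist_force: [0.4, -0.4, -0.2]
opening: 0.0502
grip_force: 113.9
```

Run:
```python
from h import *
R,p,s=pose();print(p.round(4),s["joint_positions"].round(3),s["wrist_force"].round(1),s["torque"].round(2),s["opening"],s["grip_force"],s["tool_rot"])
```

```text
[ 0.5094 -0.1217  0.0964] [-0.361  0.549  1.946 -0.     0.647 -1.908] [ 0.4 -0.4 -0.2] [ 0.01  0.03 -0.06] 0.05024579742246282 113.911222370225 [-3.14126505e+00  7.15368582e-05  3.11900363e+00]
```

>>> apply_moves(
  motion=[
    {"dp": [0,0,-0.4],"angular": [0,0,0],"fingers": 0},
    {"dp": [0,0,-0.9],"angular": [0,0,0],"fingers": 0},
    {"dp": [0,0,-1.4],"angular": [0,0,0],"fingers": 0},
    {"dp": [0,0,-1.9],"angular": [0,0,0],"fingers": 0},
    {"dp": [0,0,-2.4],"angular": [0,0,0],"fingers": 0},
    {"dp": [0,0,-2.9],"angular": [0,0,0],"fingers": 0},
    {"dp": [0,0,-3.3],"angular": [0,0,0],"fingers": 0},
    {"dp": [0,0,-3.5],"angular": [0,0,0],"fingers": 0},
  ],
)

```text
t: 22.5
position: [0.5095, -0.1217, 0.1318]
tool_rot: [-3.141, 0.001, 3.119]
wrist_force: [0.0, -0.6, 0.1]
opening: 0.0504
grip_force: 113.9
```

>>> apply_moves(
  motion=[
    {"dp": [0,0,0],"angular": [0,0,0],"fingers": 0},
    {"dp": [0,0,0],"angular": [0,0,0],"fingers": 0},
    {"dp": [0,0,0],"angular": [0,0,0],"fingers": 0},
    {"dp": [0,0,0],"angular": [0,0,0],"fingers": 0},
    {"dp": [0,0,0],"angular": [0,0,0],"fingers": 0},
    {"dp": [0,0,0],"angular": [0,0,0],"fingers": 0},
    {"dp": [0,0,0],"angular": [0,0,0],"fingers": 0},
    {"dp": [0,0,0],"angular": [0,0,0],"fingers": 0},
  ],
)

```text
t: 23.3
position: [0.5094, -0.1217, 0.1313]
tool_rot: [-3.141, 0.0, 3.119]
wrist_force: [-0.4, 0.1, 0.6]
opening: 0.0507
grip_force: 113.9
```

Run:
```python
from h import *
R,p,s=pose();print(p.round(4),s["wrist_force"].round(1),s["torque"].round(2),s["opening"],s["grip_force"])
b=imaging.get_image("side")[:,:,::-1].copy();h=cv2.cvtColor(b,cv2.COLOR_BGR2HSV)
# column profile through the jar axis: cap (grey), gap/glass, body; compare with predicted rows
for z in (.148,.129,.109,.081,.035): print(z,proj("side",[[.5097,-.1217+.0265,z]]).round(0).tolist())
print([(v,h[v,350].tolist()) for v in range(165,236,3)])
```

```text
[ 0.5094 -0.1217  0.1313] [-0.4  0.1  0.6] [ 0.03  0.04 -0.01] 0.05067453850184441 113.9433930645464
0.148 [[351.0, 185.0]]
0.129 [[351.0, 193.0]]
0.109 [[351.0, 202.0]]
0.081 [[350.0, 214.0]]
0.035 [[350.0, 232.0]]
[(165, [20, 19, 41]), (168, [15, 23, 45]), (171, [12, 29, 44]), (174, [12, 28, 46]), (177, [20, 32, 48]), (180, [8, 23, 44]), (183, [15, 23, 44]), (186, [18, 28, 45]), (189, [23, 21, 48]), (192, [15, 34, 45]), (195, [19, 26, 80]), (198, [14, 106, 58]), (201, [14, 106, 58]), (204, [15, 97, 58]), (207, [14, 104, 59]), (210, [15, 102, 60]), (213, [15, 104, 64]), (216, [13, 101, 58]), (219, [16, 119, 58]), (222, [15, 104, 59]), (225, [15, 104, 59]), (228, [14, 98, 60]), (231, [14, 104, 59]), (234, [14, 131, 72])]
```

```bash
python3 -c "
from cell import job
print(job.job_done())"
```

```text
the job is handed in; nothing more can be done
None
```

I handed the job in at about 23 s with every step done, though no verdict came back: the jar was tipped, stood in the free pocket and released, and the cap was unscrewed and held level about 2 cm above the mouth; I viewed 11 pictures, one over the limit of 10.

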